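# Set sprung tweezers to the ruled spacing over the panel

## Task

Fold the flat tin's lid up until it stands straight up, no further, since the picture behind it is still wet. Then lift the sprung tweezers off their wooden rest by the grey pads and hold them flat over the white panel in the tin, about 2 cm above it and touching nothing, squeezed so that the tips are just as far apart as the two ruled lines, one tip above each line; finish while still holding that gap steady there. Leave the other things on the table where they are.

Things in the scene. Friction and masses are not known exactly. Their poses are not given: they have to be found in the camera images.
- panel (a point): Flat dark metal tin, 140 (x) x 180 (y) x 30 mm high, fixed on the table, filled by a white primed panel. Point: centre of the panel's top face, 28 mm above the table (rim 30 mm). x from the tin's front (robot side) to its hinge side, z up. Two dark lines, 60 mm long, are ruled on the panel along x at y = +8 and -8 mm (16 mm apart), hidden until the lid is up.
- lid (a joint): Angle of the tin's brass-coloured lid (140 x 180 x 4 mm, 0.2 kg) about its hinge along the tin's far (+x) edge: 0 shut, 1.571 standing straight up, more is folded back over the wet picture. Starts shut or slightly ajar. The hinge is stiff: the lid stays where it is left; lifting takes about 4 N at the handle.
- lid_hinge (a point): Middle of the lid's hinge line, on the rim of the tin's far edge, 30 mm above the table. y runs along the hinge line. The frame turns with the lid.
- lid_handle (a point): Grip point of the lid's handle, an upright wooden block 24 mm wide (y), 14 mm thick (x), standing 36 mm out of the lid's top face (z) near its front edge; the point is 12 mm below its end. In the hinge's frame: x -125, z +28 mm. Turns with the lid: with the lid upright the block points level, away from the robot. Pinched across its 24 mm width it can turn between the fingers.
- tweezers_grip (a point): Steel sprung tweezers, 178 mm long, 14 mm high, about 75 g, balanced about 20 mm behind the point, lying flat on a low wooden rest. Point: their middle between the two grey pads on the arms' outer faces, half-way up, 29 mm above the table. x points to the tips (55 mm ahead), y to the left arm, z up; the arms' hinges are 95 mm behind. Pads 34 mm long (x), 14 mm high. 
- jaw_l (a joint): Angle of the tweezers' left arm: 0 relaxed, 0.113 shut. Tip gap in mm = 34 - 150 x (jaw_l + jaw_r); 16 mm at jaw_l + jaw_r = 0.12. Over the pads the tweezers are 35 mm wide relaxed, 24 mm at that gap (1 mm at the pads moves the tips by 1.6 mm), which takes about 8 N on each pad; they spring open when let go.
- jaw_r (a joint): The same for the right arm.
- tip_l (a point): Tip of the left arm, half-way up (the tip is 7 mm high, 3 mm wide; the arms behind it are 14 mm high).
- tip_r (a point): Tip of the right arm, likewise.
- tin: The same tin: origin under its centre, on the table.
- rest: Fixed wooden rest, 134 mm long (x), origin on the table about under the grey pads: two cross bars 90 mm wide, 22 mm high, 12 mm thick, at x = -60 and +38 mm; between them only 5 mm high and 22 mm wide.
- picture: Wet picture, 150 x 200 x 8 mm, lying fixed behind the tin; its centre is about 170 mm beyond the tin's centre.
- tweezers: The tweezers' back piece; origin 7 mm below the grip point, same axes.
- brush: Bystander: paint brush lying along x, 190 mm long, origin under its middle.
- tube: Bystander: paint tube lying on the table, 92 x 26 x 20 mm.
- tumbler: Bystander: green glass tumbler, 76 mm wide, 90 mm high.
- jar: Bystander: glass jar, 80 mm wide, 105 mm high.
- glue: Bystander: glue stick standing, 28 mm wide, 95 mm high.
- tub: Bystander: empty white plastic tub, 120 x 170 x 50 mm.
Not all that is in view belongs to the job. Leave any green look-alike of the rest alone. Leave any pink look-alike of the tin alone.

How it is judged:
On the way, in this order (a step that is already met when the one before it is completed fails the run):
1. the lid stands straight up (within 10 degrees) (value of joint lid between 1.396 and 1.745 rad), for 0.3 s.
2. the tweezers are gripped and lifted off their rest (height (world z) of tweezers_grip above 0.042 m and contact force between tweezers and the fingers above 1 N and contact force between tweezers and rest below 0.2 N), for 0.2 s.
At the end, for the whole second after the job is handed in: Lid upright within 10 degrees; tweezers held still by the fingers, clear of tin and rest; tips 13 to 19 mm apart, each within 4 mm sideways of its own line and within 28 mm of the panel's middle lengthwise, tip centres 8 to 45 mm above the panel (all of step 1 and ((y of tip_l in the frame of panel between 0.004 and 0.012 m and y of tip_r in the frame of panel between -0.012 and -0.004 m) or (y of tip_r in the frame of panel between 0.004 and 0.012 m and y of tip_l in the frame of panel between -0.012 and -0.004 m)) and distance between tip_l and tip_r between 0.013 and 0.019 m and x of tip_l in the frame of panel between -0.028 and 0.028 m and z of tip_l in the frame of panel between 0.008 and 0.045 m and x of tip_r in the frame of panel between -0.028 and 0.028 m and z of tip_r in the frame of panel between 0.008 and 0.045 m and contact force between tweezers and the fingers above 1 N and contact force between tweezers and tin below 0.2 N and contact force between tweezers and rest below 0.2 N and linear speed of tweezers below 0.02 m/s and velocity of joint jaw_l between -0.08 and 0.08 rad/s and velocity of joint jaw_r between -0.08 and 0.08 rad/s); the arm keeps its last pose, push and grip.
It fails at once if a bystander is moved more than 3 cm (distance of any of brush, tube, tumbler, jar, glue, tub from where it was at the start of the episode above 0.03 m).
It fails at once if the lid is folded back over the wet picture (beyond 115 degrees) (value of joint lid above 2 rad).
It also fails if it takes over 59 s, if anything falls off the work surface, if the arm or the gripper's body presses on something with over 40 N, if the wrist force passes 120 N, or if a joint passes its speed limit or range.

## Robot

A 6-joint arm with a two-finger parallel gripper is mounted at the origin on the work surface. World frame = base frame: x ahead of the robot, y to its left, z up, the work surface at z = 0. Lengths are in m, angles in rad, forces in N, time in s.
With the tool pointing down it reaches from about 0.25 to 0.775 m from the base axis. Payload 4 kg.
Tool frame: the origin (TCP) lies between the finger pads; the fingertips stand manip.tip_reach ahead of it and the grasp point (between the pads) lies 2 mm behind it (manip.tip_reach is the distance from the TCP to the fingertips, in m); z points along the fingers, y is the line along which they close (so a half turn about z gives the same grasp; the last joint's range is limited). The gripper opens to 94 mm and grips with 3 to 60 N. Pads are 16 mm wide; open, the fingers measure 119 mm over their backs; the gripper's body (75 mm by 177 mm) begins 78 mm behind the grasp point.
Start: joints at [-1.302, 0.087, 1.371, -0, 1.684, -0.103], TCP at [0.2, -0.512, 0.223] pointing down, gripper open.
Joint ranges: [-3.1, 3.1], [-0.76, 2.03], [0.27, 2.55], [-1.08, 4.22], [0.17, 2.65], [-2.57, 2.57]. Speed limits (rad/s): [2.79, 2.79, 3.14, 3.14, 3.14, 3.14].

## Interface

Orientations are given as a unit quaternion [x, y, z, w].
In Python, from rig import manip, imaging, ticket gives the robot as it stands.
- The arm moves only by the tool step_arm, never from a script. Its arguments are lists of equal length, an entry for each row: "xyz": the shift along the tool's x, y, z normalised to -1 to 1, where 1 is 0.02 m, a list of three; "dr": the turn, a rotation vector about the tool's x, y, z normalised to -1 to 1, where 1 is 6 degrees, a list of three; "grip": the opening, from -1 (shut) to 1 (fully open), so that 0 is half open. A call has 1 to 20 rows; each row shifts and turns the commanded pose from where the row before left it, along the tool's axes as they then stand; what a row does not reach is not made up. A row lasts 1/12 s, in which the tool goes at most 41.7 mm and 7.16 degrees, less where a joint would pass 70% of its speed; a pose out of reach is approached as far as the arm can. A call with a number of a shift or a turn outside -1 to 1 is refused whole. A call with a gripper value outside its range is refused whole. The fingers move at their own pace and stop on an object; "force" is the grip in N (left out, the last holds). Time passes only in rows, so rows that do not move let the fingers close. It gives the time, the measured TCP pose, the force, the opening and the grip force at its end, in the units of the state.
- manip.state(): the state, without advancing time (a new reading comes with each control period).
- imaging.grab_frame(name): name is "side" or "top" or "wrist"; returns a dict with "img" (420x560x3 uint8, red, green, blue), "fx", "fy", "cx", "cy" (pixels), "R" (3x3) and "t" (3): a world point X has camera coordinates R X + t. Camera axes: x right, y down, z forward; pixel columns grow to the right and rows downward; lengths in m; the calibration is good to about 2 mm. A picture is of the moment at which its call begins. There is no depth.
- ticket.finish_job(): hands the job in; it is judged then, once.
The state is a dict: "t": time; "joint_pos": joint angles; "joint_vel": joint speeds; "joint_efforts": joint torques, N m; "tcp_pos": TCP position; "tcp_rot": TCP orientation; "force": force on the tool from outside, world axes, zero at the start; "ft_torque": the same for the moment, N m; "finger_gap": opening from 0.0 (shut) to 1.0 (fully open); "finger_force": force on a finger pad.
Only numpy, scipy, OpenCV 4.12 (cv2) and the standard library are available. Lean on these libraries where they do the work, as an engineer would, in place of code of your own. Each camera call takes 0.05 s, during which the arm holds its last target. There are 200 camera calls.

## Working session

There is one attempt and no reset: what is moved stays moved. The work goes in short steps, Python scripts to look and compute and a tool call to move; the robot and the scene stay as the last step left them, time stands still between calls to the robot, and variables do not carry over. Pictures are saved under pics/ and viewed, at most 10 in all, crops included, and the job is handed in when it is done.

Besides the shell and the picture viewer there is one more tool, called after "Request:" as a command line: name --argument value ..., lists and objects as JSON in quotes. step_arm: Moves the arm, as the interface text tells. Scaled input: -1 to 1 covers 0.02 m each way for a shift and 6 degrees each way for a turn. Its arguments: {"type":"object","properties":{"xyz":{"type":"array"},"dr":{"type":"array"},"grip":{"type":"array"},"force":{"type":"number"}},"required":["xyz","dr","grip"]}

```bash
mkdir -p pics; ls
python3 - <<'E'
from rig import manip, imaging, ticket
import cv2,numpy as np,pickle
s=manip.state();print(s, manip.tip_reach)
fs={n:imaging.grab_frame(n) for n in("top","side")}
for n,f in fs.items():
    print(n,f["fx"],f["cx"],f["cy"],np.round(f["R"],3).tolist(),np.round(f["t"],3))
    cv2.imwrite(f"pics/{n}0.png",cv2.resize(f["img"][:,:,::-1],(784,588)))
pickle.dump(fs,open("f0.pkl","wb"))
E
```

```text
pics
{'t': 0.0, 'joint_pos': array([-1.30214207e+00,  8.79627709e-02,  1.37221218e+00,  2.02669101e-05,
        1.68362519e+00, -1.03087920e-01]), 'joint_vel': array([ 0.00012587, -0.00040101, -0.00077912,  0.00099434,  0.00025027,
       -0.00046961]), 'joint_efforts': array([-3.75676518e-05, -3.40180314e+01, -3.02428365e+01,  7.17679155e-02,
        3.28087248e-02, -1.69701739e-04]), 'tcp_pos': array([ 0.19965451, -0.51193844,  0.22132126]), 'tcp_rot': array([ 9.82774836e-01,  1.84803688e-01, -8.12310748e-05, -1.10079399e-03]), 'force': array([-0.29362009, -0.88515481, -0.47771886]), 'ft_torque': array([-0.01421897,  0.01059952, -0.02952145]), 'finger_force': 0.0, 'finger_gap': 0.9995148161542914} 0.017
top 481.76484032260845 277.2806444400408 209.19013417696985 [[-0.012, -1.0, -0.006], [-0.992, 0.013, -0.122], [0.122, 0.005, -0.992]] [-0.022  0.452  1.316]
side 538.7697623610763 282.6846879801579 212.64712626623637 [[-0.853, -0.522, 0.007], [-0.371, 0.595, -0.713], [0.368, -0.61, -0.702]] [0.396 0.216 1.389]
```

View pics/top0.png

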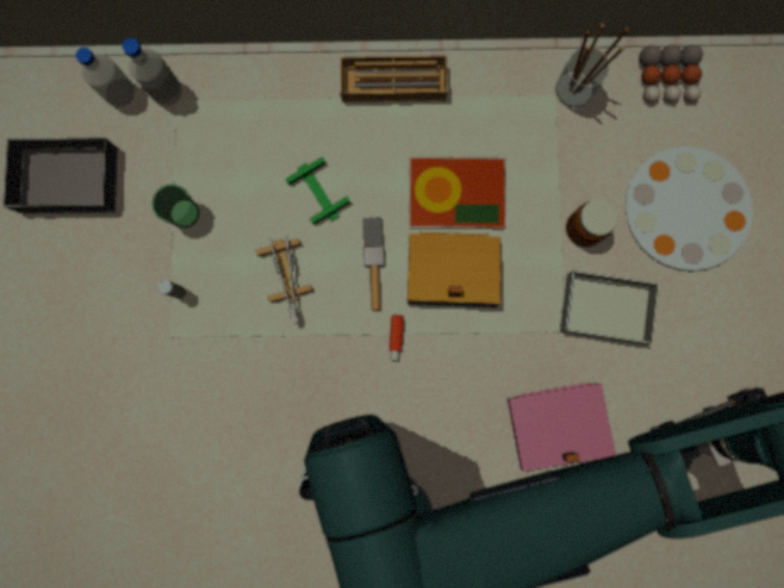

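View pics/side0.png

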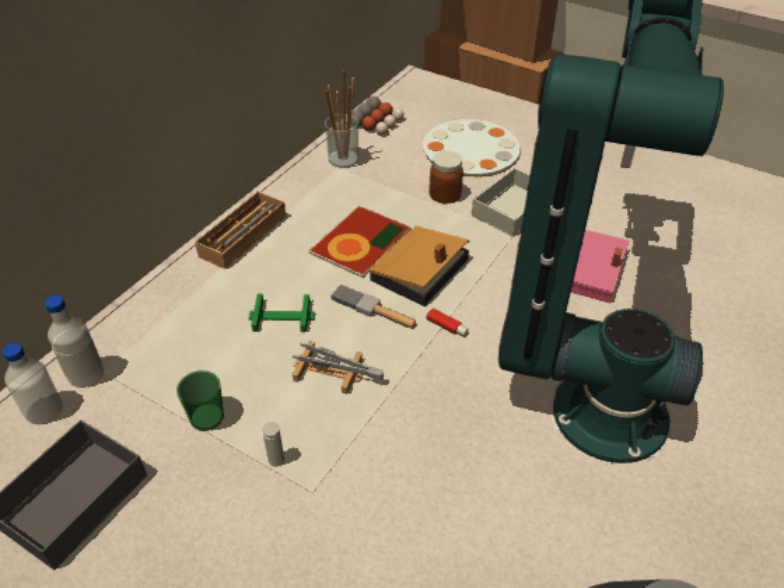

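Top view: the brass-lidded tin is at (455,270) with its handle at (456,291), and the wooden rest with the tweezers is at (285,275). The green rest look-alike (318,190) and the pink tin (562,427) are to be left alone. I'll confirm in one enlarged crop.

```bash
cat > h.py <<'E'
import numpy as np,cv2
from rig import manip, imaging, ticket
def ray(f,u,v,z):
    R=np.array(f["R"]);t=np.array(f["t"]);c=-R.T@t
    d=R.T@np.array([(u-f["cx"])/f["fx"],(v-f["cy"])/f["fy"],1]); return c+d*(z-c[2])/d[2]
def proj(f,X):
    p=np.array(f["R"])@X+np.array(f["t"]); return np.array([f["fx"]*p[0]/p[2]+f["cx"],f["fy"]*p[1]/p[2]+f["cy"]])
E
python3 - <<'E'
import pickle,cv2,numpy as np
fs=pickle.load(open("f0.pkl","rb"))
a=fs["top"]["img"][155:235,175:365,::-1]
b=fs["side"]["img"][145:285,200:345,::-1]
a=cv2.resize(a,None,fx=4,fy=4,interpolation=2)
b=cv2.convertScaleAbs(b,alpha=1);
a=cv2.convertScaleAbs(a,alpha=1.4)
cv2.imwrite("pics/c1.png",a); print(a.shape)
E
```

```text
(320, 760, 3)
```

View pics/c1.png

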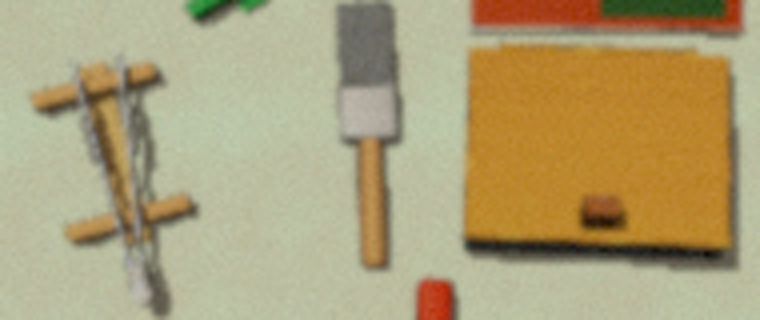

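Crop: wooden rest holds tweezers with tips at (76,68) and (122,58), back at (140,300); the lid corners are at (470,48), (728,58), (730,247), (466,240), and the handle top is at (602,203). These fit the description.

Run:
```python
import pickle;from h import *
f=pickle.load(open("f0.pkl","rb"))["top"]
P=lambda u,v,z:ray(f,175+u/4,155+v/4,z)[:3]
for n,u,v,z in[("fl",470,48,.034),("fr",728,58,.034),("nr",730,247,.034),("nl",466,240,.034),("handle",602,203,.07),("tipL",76,68,.032),("tipR",122,58,.032),("back",140,300,.036),("brushend",372,265,.01),("tubeR",452,282,.02)]:print(n,P(u,v,z).round(4))
s=manip.state()
from scipy.spatial.transform import Rotation as Ro
print(Ro.from_quat(s["tcp_rot"]).as_matrix().round(3))
```

```text
fl [ 0.5693 -0.0723  0.034 ]
fr [ 0.5597 -0.2528  0.034 ]
nr [ 0.4266 -0.2499  0.034 ]
nl [ 0.4338 -0.0673  0.034 ]
handle [ 0.4538 -0.1586  0.07  ]
tipL [0.5592 0.2047 0.032 ]
tipR [0.5659 0.1724 0.032 ]
back [0.3949 0.1583 0.036 ]
brushend [ 0.4196 -0.0014  0.01  ]
tubeR [ 0.406  -0.0574  0.02  ]
[[ 0.932  0.363 -0.001]
 [ 0.363 -0.932  0.002]
 [ 0.    -0.002 -1.   ]]
```

Request:
step_arm --xyz '[[0, 0, 0], [0, 0, 0], [0, 0, 0], [0, 0, 0], [0.7, -1, 0], [0.7, -1, 0], [0.7, -1, 0], [0.7, -1, 0], [0.7, -1, 0], [0.7, -1, 0], [0.7, -1, 0], [0.7, -1, 0], [0.7, -1, 0], [0.7, -1, 0], [0.7, -1, 0], [0.7, -1, 0], [0.7, -1, 0], [0.7, -1, 0], [0.7, -1, 0], [0.7, -1, 0]]' --dr '[[0, 0, 1], [0, 0, 1], [0, 0, 1], [0, 0, 1], [0, 0, 0], [0, 0, 0], [0, 0, 0], [0, 0, 0], [0, 0, 0], [0, 0, 0], [0, 0, 0], [0, 0, 0], [0, 0, 0], [0, 0, 0], [0, 0, 0], [0, 0, 0], [0, 0, 0], [0, 0, 0], [0, 0, 0], [0, 0, 0]]' --grip '[1, 1, 1, 1, 1, 1, 1, 1, 1, 1, 1, 1, 1, 1, 1, 1, 1, 1, 1, 1]'

```text
t: 1.77
tcp_pos: [0.439, -0.2021, 0.2219]
tcp_rot: [1.0, -0.024, -0.0, -0.0]
force: [0.2, 0.1, -0.8]
finger_gap: 1.0
finger_force: 0.0
```

Request:
step_arm --xyz '[[0, -0.8, 0], [0, -0.8, 0], [0, -0.6, 0], [0, 0, 0], [0, 0, 0]]' --dr '[[0, 0, 0], [0, 0, 0], [0, 0, 0], [0, 0, 0], [0, 0, 0]]' --grip '[1, 1, 1, 1, 1]'

```text
t: 2.18
tcp_pos: [0.4406, -0.1593, 0.2223]
tcp_rot: [1.0, -0.023, -0.0, 0.0]
force: [0.2, -0.1, 0.1]
finger_gap: 1.003
finger_force: 0.0
```

Run:
```python
from h import *;import pickle
s=manip.state();print(s["tcp_pos"],s["tcp_rot"],s["force"])
f=imaging.grab_frame("wrist");g=imaging.grab_frame("side");pickle.dump((f,g),open("f1.pkl","wb"))
print(np.round(f["R"],2).tolist(),np.round(f["t"],3),f["fx"])
cv2.imwrite("pics/w1.png",np.hstack([cv2.resize(f["img"],(460,345)),cv2.resize(g["img"][110:260,220:370],(340,345))])[:,:,::-1])
```

```text
[ 0.44058468 -0.15929289  0.22233298] [ 9.99733899e-01 -2.30655601e-02 -8.98071147e-05  3.19610201e-04] [ 0.24543874 -0.12940611  0.14313748]
[[-0.05, -1.0, 0.0], [-0.96, 0.04, 0.27], [-0.27, 0.01, -0.96]] [-0.139  0.403  0.513] 305.7942747823342
```

View pics/w1.png

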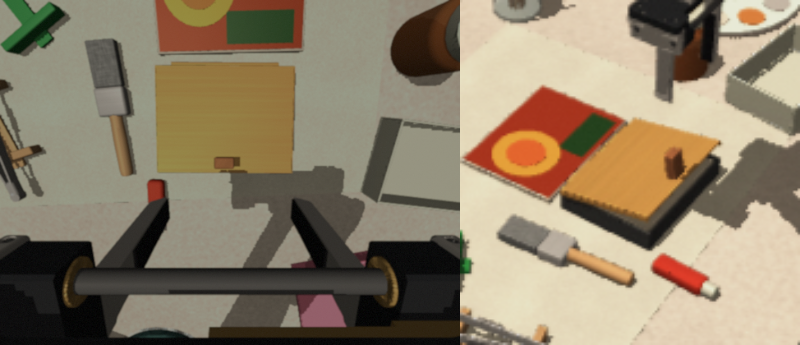

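Wrist view: handle top at (226,160), lid corners at (156,66), (294,67), (293,173), (157,170). The side crop shows the lid slightly ajar, with the handle top at (675,150).

```bash
cat >> h.py <<'E'
def tri(obs):
    A=[];b=[]
    for f,u,v in obs:
        R=np.array(f["R"]);t=np.array(f["t"]);c=-R.T@t
        d=R.T@np.array([(u-f["cx"])/f["fx"],(v-f["cy"])/f["fy"],1]);d/=np.linalg.norm(d);M=np.eye(3)-np.outer(d,d)
        A.append(M);b.append(M@c)
    X=np.linalg.lstsq(np.vstack(A),np.hstack(b),rcond=None)[0]
    return X.round(4),[(proj(f,X)-[u,v]).round(1).tolist() for f,u,v in obs]
E
python3 - <<'E'
from h import *;import pickle
w,s=pickle.load(open("f1.pkl","rb"));t=pickle.load(open("f0.pkl","rb"))["top"]
k=560/460
W=lambda u,v:(w,u*k,v*k); T=lambda u,v:(t,175+u/4,155+v/4); S=lambda u,v:(s,220+(u-460)/340*150,110+v/345*150)
print("handle",tri([W(226.5,160),T(602,200),S(675,150)]))
print("nl",tri([W(157,170),T(466,239),S(653,218)]))
print("nr",tri([W(293,173),T(730,246),S(720,145)]))
print("fl",tri([W(156,66),T(470,48),S(566,190)]))
for n,u,v in[("fl",156,66),("fr",294,67)]:print(n,ray(w,u*k,v*k,.032).round(4))
E
```

```text
handle (array([ 0.4527, -0.1568,  0.0914]), [[0.9, 1.2], [0.1, 0.1], [-0.6, 0.1]])
nl (array([ 0.4329, -0.0645,  0.0565]), [[3.7, 3.0], [-0.8, -0.3], [-1.1, -0.1]])
nr (array([ 0.4248, -0.2454,  0.0503]), [[-0.1, -2.3], [-0.7, 0.3], [0.8, -0.4]])
fl (array([ 0.5679, -0.0715,  0.0342]), [[1.7, 1.2], [-0.3, 0.5], [-0.8, -0.4]])
fl [ 0.5694 -0.0693  0.032 ]
fr [ 0.5601 -0.2482  0.032 ]
```

Request:
step_arm --xyz '[[0.5, -0.1, 1], [0, 0, 1], [0, 0, 1], [0, 0, 1], [0, 0, 1], [0, 0, 1], [0, 0, 0.6], [0, 0, 0.5], [0, 0, 0], [0, 0, 0]]' --dr '[[0, 0, 0], [0, 0, 0], [0, 0, 0], [0, 0, 0], [0, 0, 0], [0, 0, 0], [0, 0, 0], [0, 0, 0], [0, 0, 0], [0, 0, 0]]' --grip '[0.2, 0.2, 0, 0, 0, 0, 0, 0, 0, 0]' --force 25

```text
t: 3.12
tcp_pos: [0.4506, -0.1584, 0.0803]
tcp_rot: [1.0, -0.024, -0.0, -0.0]
force: [-0.1, 0.7, 0.9]
finger_gap: 0.5
finger_force: 0.0
```

Request:
step_arm --xyz '[[0, 0, 0], [0, 0, 0], [0, 0, 0], [0, 0, 0], [0, 0, 0], [0, 0, 0], [0, 0, 0], [0, 0, 0], [0, 0, 0], [0, 0, 0]]' --dr '[[0, 0, 0], [0, 0, 0], [0, 0, 0], [0, 0, 0], [0, 0, 0], [0, 0, 0], [0, 0, 0], [0, 0, 0], [0, 0, 0], [0, 0, 0]]' --grip '[-0.8, -0.8, -0.8, -0.8, -0.8, -0.8, -0.8, -0.8, -0.8, -0.8]' --force 25

```text
t: 3.95
tcp_pos: [0.4515, -0.1526, 0.0808]
tcp_rot: [1.0, -0.023, 0.001, -0.005]
force: [1.7, 13.6, 0.7]
finger_gap: 0.253
finger_force: 25.0
```

Run:
```python
from h import *
s=manip.state();print(s["tcp_pos"],s["force"],s["ft_torque"],s["finger_gap"]*94,s["finger_force"])
g=np.array([s["tcp_pos"][0],s["tcp_pos"][2]+.002]);
for hx in(.565,.567,.569):
  H=np.array([hx,.03]);d=g-H;r=np.hypot(*d);a0=np.arctan2(d[1],-d[0]);print(hx,r,"lid deg",np.degrees(a0)-12.6)
  # rows: from a0 to 90+12.6
  th=np.linspace(a0,np.radians(102.6),19);X=hx-r*np.cos(th);Z=.03+r*np.sin(th)
  print((np.diff(X)/.02).round(2).tolist(),(-np.diff(Z)/.02).round(2).tolist())
```

```text
[ 0.45147314 -0.15261463  0.08080441] [ 1.74103106 13.6403783   0.65307595] [ 2.22432355 -0.248692   -0.10970534] 23.79848516598371 24.994404315948486
0.565 0.12520644230033487 lid deg 12.344413749178107
[0.21, 0.25, 0.28, 0.3, 0.33, 0.35, 0.38, 0.4, 0.41, 0.43, 0.44, 0.45, 0.46, 0.47, 0.47, 0.47, 0.47, 0.46] [-0.42, -0.4, -0.38, -0.36, -0.34, -0.31, -0.28, -0.25, -0.22, -0.19, -0.16, -0.13, -0.09, -0.06, -0.02, 0.01, 0.05, 0.09]
0.567 0.12702267757110772 lid deg 11.963945770527031
[0.22, 0.25, 0.28, 0.31, 0.33, 0.36, 0.38, 0.4, 0.42, 0.44, 0.45, 0.46, 0.47, 0.48, 0.48, 0.48, 0.48, 0.47] [-0.43, -0.41, -0.39, -0.37, -0.35, -0.32, -0.29, -0.26, -0.23, -0.2, -0.16, -0.13, -0.09, -0.06, -0.02, 0.01, 0.05, 0.09]
0.569 0.12884435587622806 lid deg 11.594220436412472
[0.22, 0.25, 0.28, 0.31, 0.34, 0.36, 0.39, 0.41, 0.43, 0.45, 0.46, 0.47, 0.48, 0.49, 0.49, 0.49, 0.49, 0.48] [-0.44, -0.42, -0.4, -0.38, -0.35, -0.33, -0.3, -0.27, -0.24, -0.2, -0.17, -0.13, -0.1, -0.06, -0.02, 0.01, 0.05, 0.09]
```

Request:
step_arm --xyz '[[0, -0.3, 0], [0, 0, 0], [0.22, 0, -0.43], [0.25, 0, -0.41], [0.28, 0, -0.39], [0.31, 0, -0.37], [0.33, 0, -0.35], [0.36, 0, -0.32], [0.38, 0, -0.29], [0.4, 0, -0.26], [0.42, 0, -0.23], [0.44, 0, -0.2]]' --dr '[[0, 0, 0], [0, 0, 0], [0, 0, 0], [0, 0, 0], [0, 0, 0], [0, 0, 0], [0, 0, 0], [0, 0, 0], [0, 0, 0], [0, 0, 0], [0, 0, 0], [0, 0, 0]]' --grip '[-0.8, -0.8, -0.8, -0.8, -0.8, -0.8, -0.8, -0.8, -0.8, -0.8, -0.8, -0.8]'

```text
t: 4.95
tcp_pos: [0.519, -0.1558, 0.1462]
tcp_rot: [1.0, -0.024, -0.001, 0.001]
force: [-2.7, -4.3, -5.0]
finger_gap: 0.248
finger_force: 25.0
```

Request:
step_arm --xyz '[[0.45, 0, -0.16], [0.46, 0, -0.13], [0.47, 0, -0.09], [0.48, 0, -0.06], [0.48, 0, -0.02], [0.48, 0, 0.01], [0.48, 0, 0.05], [0, 0, 0], [0, 0, 0], [0, 0, 0]]' --dr '[[0, 0, 0], [0, 0, 0], [0, 0, 0], [0, 0, 0], [0, 0, 0], [0, 0, 0], [0, 0, 0], [0, 0, 0], [0, 0, 0], [0, 0, 0]]' --grip '[-0.8, -0.8, -0.8, -0.8, -0.8, -0.8, -0.8, -0.8, -0.8, -0.8]'

```text
t: 5.78
tcp_pos: [0.5863, -0.1593, 0.1552]
tcp_rot: [1.0, -0.024, 0.002, 0.001]
force: [1.4, -5.6, -0.5]
finger_gap: 0.249
finger_force: 25.0
```

Run:
```python
from h import *;import pickle
s=manip.state();print(s["tcp_pos"],s["force"],s["ft_torque"],s["finger_gap"]*94)
g=imaging.grab_frame("side");t=imaging.grab_frame("top");pickle.dump((g,t),open("f2.pkl","wb"))
cv2.imwrite("pics/s2.png",np.hstack([cv2.resize(g["img"][100:250,220:370],(400,400),interpolation=2),cv2.resize(t["img"][130:230,265:365],(400,400),interpolation=2)])[:,:,::-1])
```

```text
[ 0.58634628 -0.15925646  0.15523072] [ 1.37826372 -5.63116585 -0.47729311] [-0.88800694 -0.01135855  0.04731481] 23.42167665825896
```

View pics/s2.png

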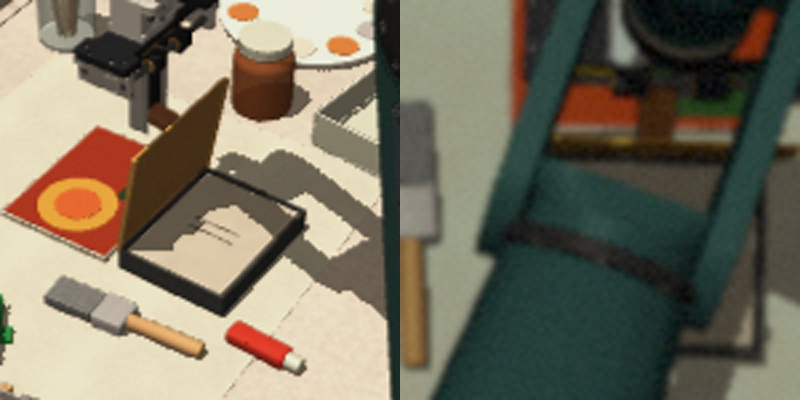

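Side crop: the lid is nearly upright, with its right edge running from hinge corner (208,168) to top (227,80). The two ruled lines show near (215,232).

Run:
```python
from h import *;import pickle
g,t=pickle.load(open("f2.pkl","rb"))
C=lambda X:((proj(g,np.array(X))-[220,100])*400/150).round(0).tolist()
c,s=np.cos(np.radians(-2.7)),np.sin(np.radians(-2.7))
H=np.array([.5665,-.1605,.03])
def L(x,y,z):return H+[c*x-s*y,s*x+c*y,z]
for a in(80,84,88,92,96):
    r=np.radians(a);print(a,[C(L(-.14*np.cos(r),y,.14*np.sin(r))) for y in(.09,-.09)])
print("hinge",C(L(0,.09,0)),C(L(0,-.09,0)),"near rim",C(L(-.14,.09,0)),C(L(-.14,-.09,0)))
print("lines",[C(L(-.07+x,y,-.002)) for y in(.008,-.008) for x in(-.03,.03)])
```

```text
80 [[137.0, 161.0], [228.0, 78.0]]
84 [[129.0, 156.0], [221.0, 74.0]]
88 [[122.0, 152.0], [214.0, 70.0]]
92 [[114.0, 149.0], [207.0, 68.0]]
96 [[107.0, 146.0], [200.0, 65.0]]
hinge [120.0, 248.0] [207.0, 165.0] near rim [225.0, 298.0] [308.0, 209.0]
lines [[234.0, 243.0], [190.0, 223.0], [241.0, 236.0], [197.0, 216.0]]
```

Request:
step_arm --xyz '[[0.25, 0.1, 0.04], [0.25, 0.1, 0.04], [0, 0, 0], [0, 0, 0], [0, 0, 0]]' --dr '[[0, 0, 0], [0, 0, 0], [0, 0, 0], [0, 0, 0], [0, 0, 0]]' --grip '[-0.8, -0.8, -0.8, -0.8, -0.8]'

```text
t: 6.3
tcp_pos: [0.5962, -0.1599, 0.1535]
tcp_rot: [1.0, -0.023, 0.002, -0.002]
force: [0.5, 5.5, 4.2]
finger_gap: 0.253
finger_force: 25.0
```

Request:
step_arm --xyz '[[0, 0, 0], [0, 0, 0], [0, 0, 0], [0, 0, 0], [0, 0, 0], [0, 0, -0.6], [0, 0, -1], [0, 0, -1], [0, 0, -1], [0, 0, -1], [0, 0, -1], [0, 0, 0], [0, 0, 0]]' --dr '[[0, 0, 0], [0, 0, 0], [0, 0, 0], [0, 0, 0], [0, 0, 0], [0, 0, 0], [0, 0, 0], [0, 0, 0], [0, 0, 0], [0, 0, 0], [0, 0, 0], [0, 0, 0], [0, 0, 0]]' --grip '[-0.2, -0.2, 0, 0, 0, 0, 0, 0, 0, 0, 0, 0, 0]'

```text
t: 7.38
tcp_pos: [0.5952, -0.163, 0.266]
tcp_rot: [1.0, -0.024, 0.002, 0.001]
force: [0.5, 0.1, 0.7]
finger_gap: 0.5
finger_force: 0.0
```

Run:
```python
from h import *;import pickle
s=manip.state();print(s["tcp_pos"],s["force"],s["finger_gap"]*94)
g=imaging.grab_frame("side");w=imaging.grab_frame("wrist");pickle.dump((g,w),open("f3.pkl","wb"))
cv2.imwrite("pics/s3.png",np.hstack([cv2.resize(g["img"][100:250,220:370],(400,400),interpolation=2),cv2.resize(w["img"],(400,400))])[:,:,::-1])
```

```text
[ 0.59515984 -0.16299745  0.26596748] [0.46224957 0.09414385 0.68459128] 47.0316474164912
```

View pics/s3.png

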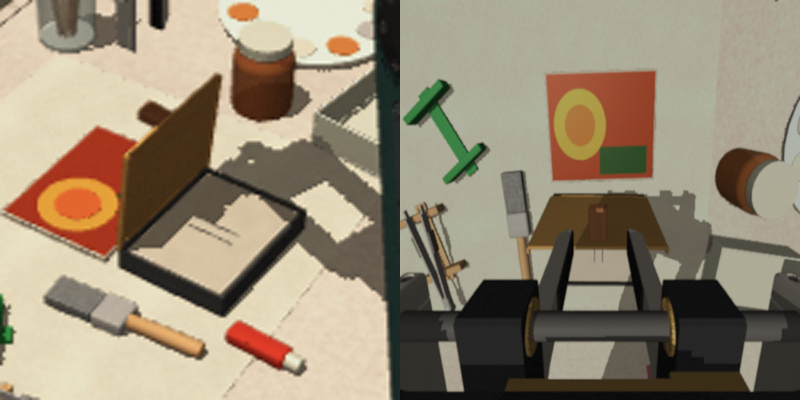

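Lid is now about 87–90° (right top corner (219,76), near the model for upright). Next, go over the tweezers.

Request:
step_arm --xyz '[[0, 0, 0], [0, 0, 0], [-0.08, -1, 0], [-0.08, -1, 0], [-0.08, -1, 0], [-0.08, -1, 0], [-0.08, -1, 0], [-0.08, -1, 0], [-0.08, -1, 0], [-0.08, -1, 0], [-0.08, -1, 0], [-0.08, -1, 0], [-0.08, -1, 0], [-0.08, -1, 0], [-0.08, -1, 0], [-0.08, -1, 0], [-0.08, -1, 0], [-0.08, -1, 0], [-0.08, -1, 0], [-0.08, -0.5, 0]]' --dr '[[0, 0, -1], [0, 0, -1], [0, 0, -0.15], [0, 0, 0], [0, 0, 0], [0, 0, 0], [0, 0, 0], [0, 0, 0], [0, 0, 0], [0, 0, 0], [0, 0, 0], [0, 0, 0], [0, 0, 0], [0, 0, 0], [0, 0, 0], [0, 0, 0], [0, 0, 0], [0, 0, 0], [0, 0, 0], [0, 0, 0]]' --grip '[0.4, 0.4, 0.4, 0.4, 0.4, 0.4, 0.4, 0.4, 0.4, 0.4, 0.4, 0.4, 0.4, 0.4, 0.4, 0.4, 0.4, 0.4, 0.4, 0.4]'

```text
t: 9.15
tcp_pos: [0.5031, 0.1785, 0.2617]
tcp_rot: [0.996, 0.09, -0.002, -0.0]
force: [0.3, 0.1, -0.5]
finger_gap: 0.696
finger_force: 0.0
```

Request:
step_arm --xyz '[[0, 0, 1], [0, 0, 1], [0, 0, 1], [0, 0, 1], [0, 0, 1], [0, 0, 0], [0, 0, 0], [0, 0, 0]]' --dr '[[0, 0, 0], [0, 0, 0], [0, 0, 0], [0, 0, 0], [0, 0, 0], [0, 0, 0], [0, 0, 0], [0, 0, 0]]' --grip '[0.4, 0.4, 0.4, 0.4, 0.4, 0.4, 0.4, 0.4]'

```text
t: 9.82
tcp_pos: [0.5048, 0.1766, 0.1644]
tcp_rot: [0.996, 0.089, 0.0, 0.0]
force: [-0.1, 0.5, -0.9]
finger_gap: 0.7
finger_force: 0.0
```

Run:
```python
from h import *;import pickle
s=manip.state();print(s["tcp_pos"],s["tcp_rot"],s["finger_gap"]*94)
w=imaging.grab_frame("wrist");pickle.dump(w,open("f4.pkl","wb"))
cv2.imwrite("pics/w4.png",cv2.resize(w["img"][60:340,160:440],(600,600),interpolation=2)[:,:,::-1])
```

```text
[0.50478343 0.17663508 0.16440822] [9.96051379e-01 8.87782306e-02 2.60035862e-04 9.34037015e-05] 65.83957395659932
```

View pics/w4.png

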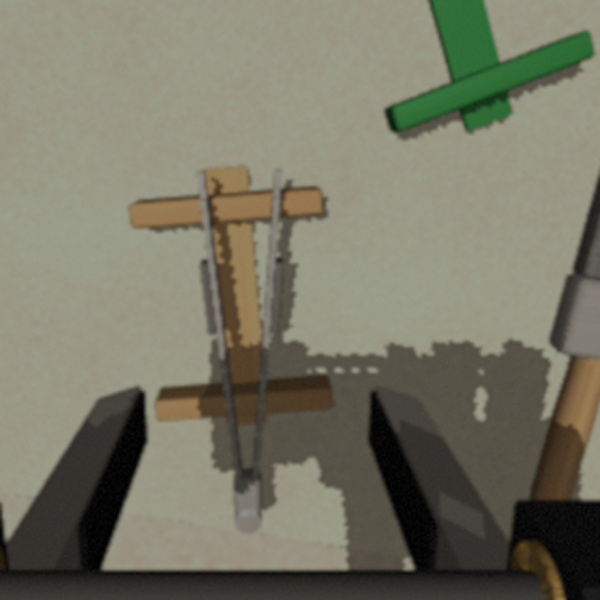

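Tips at (202,175) and (278,172), back end at (247,525), front ends of the grey pads at (206,262) and (279,262).

Run:
```python
from h import *;import pickle
w=pickle.load(open("f4.pkl","rb"));k=280/600
P=lambda u,v,z:ray(w,160+u*k,60+v*k,z)[:2]
a,b,c=P(202,174,.0325),P(278,172,.0325),P(247,527,.034);pa,pb=P(206,262,.036),P(279,262,.036)
m=(a+b)/2;d=m-c;print(a,b,c,np.linalg.norm(a-b),np.linalg.norm(d),np.degrees(np.arctan2(d[1],d[0])))
u=d/np.linalg.norm(d);print("grip from tips",m-.055*u,"from pads",(pa+pb)/2-.017*u, pa,pb)
print("rest bars yaw",np.degrees(np.arctan2(*(P(130,205,.022)-P(320,192,.022))[::-1]))-90)
```

```text
[0.5640291  0.21142976] [0.57075081 0.17892952] [0.39543717 0.16179886] 0.033188046503761726 0.17516288784003553 10.986048443436294
grip from tips [0.5133979  0.18469829] from pads [0.51278458 0.18415329] [0.52657785 0.20346356] [0.53236822 0.1713224 ]
rest bars yaw 14.071785494960253
```

Request:
step_arm --xyz '[[0.25, -0.25, 1], [0, 0, 1], [0, 0, 1], [0, 0, 1], [0, 0, 1], [0, 0, 0.9], [0, 0, 0.6], [0, 0, 0.35], [0, 0, 0], [0, 0, 0], [0, 0, 0]]' --dr '[[0, 0, -0.17], [0, 0, 0], [0, 0, 0], [0, 0, 0], [0, 0, 0], [0, 0, 0], [0, 0, 0], [0, 0, 0], [0, 0, 0], [0, 0, 0], [0, 0, 0]]' --grip '[0.4, 0.4, 0.4, 0.4, 0.4, 0.4, 0.4, 0.4, 0.4, 0.4, 0.4]' --force 20

```text
t: 10.78
tcp_pos: [0.5097, 0.1829, 0.0285]
tcp_rot: [0.995, 0.098, 0.001, -0.0]
force: [-0.6, 0.1, 0.0]
finger_gap: 0.698
finger_force: 0.0
```

Request:
step_arm --xyz '[[0, 0, 0], [0, 0, 0], [0, 0, 0], [0, 0, 0], [0, 0, 0], [0, 0, 0], [0, 0, 0], [0, 0, 0], [0, 0, 0], [0, 0, 0]]' --dr '[[0, 0, 0], [0, 0, 0], [0, 0, 0], [0, 0, 0], [0, 0, 0], [0, 0, 0], [0, 0, 0], [0, 0, 0], [0, 0, 0], [0, 0, 0]]' --grip '[-0.3, -0.3, -0.35, -0.4, -0.45, -0.49, -0.49, -0.49, -0.49, -0.49]' --force 20

```text
t: 11.62
tcp_pos: [0.5087, 0.1828, 0.0271]
tcp_rot: [0.995, 0.098, 0.0, -0.0]
force: [0.3, 0.1, 2.1]
finger_gap: 0.258
finger_force: 8.6
```

Run:
```python
from h import *
s=manip.state();print(s["tcp_pos"],s["tcp_rot"],s["force"],s["ft_torque"],s["finger_gap"]*94,s["finger_force"])
```

```text
[0.50871945 0.18277824 0.02711581] [ 9.95205438e-01  9.78061690e-02  2.83098438e-04 -9.69044422e-05] [0.26204241 0.13564917 2.13623652] [ 0.16346617 -0.00552716  0.03063563] 24.2796167927346 8.582311123609543
```

Request:
step_arm --xyz '[[0, 0, -0.3], [0, 0, -0.6], [0, 0, -0.8], [0, 0, -0.8], [0, 0, -0.8], [0, 0, -0.8], [0, 0, -0.6], [0, 0, 0], [0, 0, 0], [0, 0, 0]]' --dr '[[0, 0, 0], [0, 0, 0], [0, 0, 0], [0, 0, 0], [0, 0, 0], [0, 0, 0], [0, 0, 0], [0, 0, 0], [0, 0, 0], [0, 0, 0]]' --grip '[-0.49, -0.49, -0.49, -0.49, -0.49, -0.49, -0.49, -0.49, -0.49, -0.49]'

```text
t: 12.45
tcp_pos: [0.5079, 0.1824, 0.12]
tcp_rot: [0.995, 0.098, -0.001, 0.0]
force: [0.0, -0.3, -0.8]
finger_gap: 0.258
finger_force: 7.8
```

Request:
step_arm --xyz '[[0, 0, 0], [0, 0, 0], [0, 0, 0], [0, 0, 0], [0, 0, 0]]' --dr '[[0, 0, 0.5], [0, 0, 0.6], [0, 0, 0.6], [0, 0, 0.6], [0, 0, 0]]' --grip '[-0.49, -0.49, -0.49, -0.49, -0.49]'

```text
t: 12.87
tcp_pos: [0.5076, 0.1823, 0.1191]
tcp_rot: [1.0, -0.023, -0.002, 0.001]
force: [0.3, -1.3, -0.8]
finger_gap: 0.255
finger_force: 7.8
```

Run:
```python
from h import *
s=manip.state();print(s["tcp_pos"],s["tcp_rot"],s["finger_gap"]*94,s["finger_force"])
q=s["tcp_rot"];y=2*np.arctan2(q[1],q[0]);c,n=np.cos(y),np.sin(y);d=np.array([.4387,-.1543])-s["tcp_pos"][:2]
print(np.degrees(y),"units",(c*d[0]+n*d[1])/.02,(n*d[0]-c*d[1])/.02)
```

```text
[0.50755263 0.18232836 0.11909309] [ 9.99733822e-01 -2.30106887e-02 -1.59391129e-03  5.02694327e-04] 23.929042229164256 7.8264158964157104
-2.6370671312284304 units -2.66458479385019 16.97198649839178
```

Request:
step_arm --xyz '[[-0.4, 0.3, 0], [-0.4, 0.6, 0], [-0.4, 0.9, 0], [-0.4, 1, 0], [-0.4, 1, 0], [-0.4, 1, 0], [-0.26, 1, 0], [0, 1, 0], [0, 1, 0], [0, 1, 0], [0, 1, 0], [0, 1, 0], [0, 1, 0], [0, 1, 0], [0, 1, 0], [0, 1, 0], [0, 1, 0], [0, 0.8, 0], [0, 0.6, 0], [0, 0.5, 0]]' --dr '[[0, 0, 0], [0, 0, 0], [0, 0, 0], [0, 0, 0], [0, 0, 0], [0, 0, 0], [0, 0, 0], [0, 0, 0], [0, 0, 0], [0, 0, 0], [0, 0, 0], [0, 0, 0], [0, 0, 0], [0, 0, 0], [0, 0, 0], [0, 0, 0], [0, 0, 0], [0, 0, 0], [0, 0, 0], [0, 0, 0]]' --grip '[-0.49, -0.49, -0.49, -0.49, -0.49, -0.49, -0.49, -0.49, -0.49, -0.49, -0.49, -0.49, -0.49, -0.49, -0.49, -0.49, -0.49, -0.49, -0.49, -0.49]'

```text
t: 14.53
tcp_pos: [0.4386, -0.1694, 0.1204]
tcp_rot: [1.0, -0.022, -0.001, -0.0]
force: [-0.4, -0.3, 0.2]
finger_gap: 0.257
finger_force: 7.8
```

Request:
step_arm --xyz '[[0, 0.3, 0.3], [0, 0, 0.6], [0, 0, 0.7], [0, 0, 0.6], [0, 0, 0.5], [0, 0, 0.3], [0, 0, 0], [0, 0, 0], [0, 0, 0]]' --dr '[[0, 0, 0], [0, 0, 0], [0, 0, 0], [0, 0, 0], [0, 0, 0], [0, 0, 0], [0, 0, 0], [0, 0, 0], [0, 0, 0]]' --grip '[-0.49, -0.49, -0.49, -0.49, -0.49, -0.49, -0.49, -0.49, -0.49]'

```text
t: 15.28
tcp_pos: [0.4397, -0.1748, 0.0616]
tcp_rot: [1.0, -0.022, 0.001, 0.0]
force: [-0.7, -0.4, -0.7]
finger_gap: 0.258
finger_force: 7.8
```

Run:
```python
from h import *;import pickle
s=manip.state();print(s["tcp_pos"],s["tcp_rot"],s["finger_gap"]*94,s["finger_force"])
w=imaging.grab_frame("wrist");g=imaging.grab_frame("side");pickle.dump((w,g),open("f5.pkl","wb"))
for n,X in[("center",[.4966,-.157,.028]),("tcp",s["tcp_pos"])]:print(n,proj(w,np.array(X)),proj(g,np.array(X)))
cv2.imwrite("pics/w5.png",np.hstack([cv2.resize(w["img"][120:300,200:380],(400,400),interpolation=2),cv2.resize(g["img"][120:240,240:360],(400,400),interpolation=2)])[:,:,::-1])
```

```text
[ 0.43971194 -0.17479363  0.06156387] [ 9.99750842e-01 -2.23105380e-02  6.15442641e-04  3.39882351e-04] 24.231248715073193 7.826479375362396
center [247.80674966 163.37713469] [300.70940128 186.05697272]
tcp [279.83960975 267.93862794] [320.46606414 181.02794812]
```

View pics/w5.png

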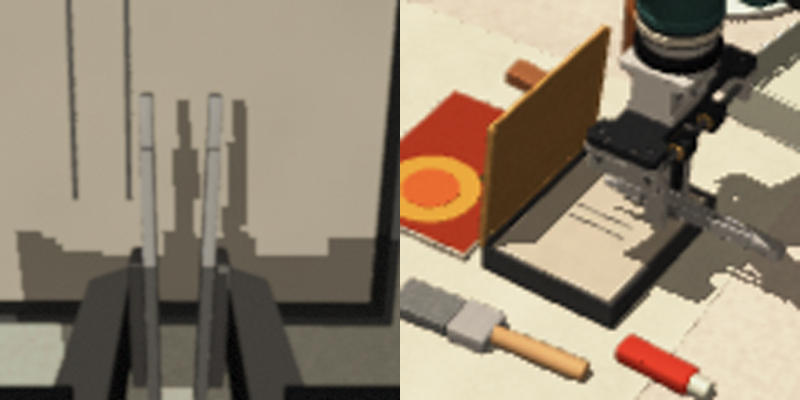

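Wrist crop: tips at (147,97) and (215,97); lines run from (70,0) to (75,198) and from (126,0) to (130,198). The tips sit to the right of the lines and must shift left (+y) by about 2 cm.

Run:
```python
from h import *;import pickle
w,g=pickle.load(open("f5.pkl","rb"));k=.45
P=lambda u,v,z:ray(w,200+u*k,120+v*k,z)[:2]
a,b=P(147,97,.067),P(215,97,.067);print("tips",a,b,np.linalg.norm(a-b))
l1,l2,f1,f2=P(75,198,.028),P(130,198,.028),P(70,0,.028),P(126,0,.028);print("line ends",l1,l2,np.linalg.norm(l1-l2),f1,f2)
d=(f1+f2-l1-l2);yaw=np.arctan2(d[1],d[0]);print(np.degrees(yaw))
c=(l1+l2)/2+.03*np.array([np.cos(yaw),np.sin(yaw)]);print("centre",c)
m=(a+b)/2;e=c-m;q=manip.state()["tcp_rot"];y=2*np.arctan2(q[1],q[0]);C,S=np.cos(y),np.sin(y)
print("move units x,y",(C*e[0]+S*e[1])/.02,(S*e[0]-C*e[1])/.02,"tool yaw",np.degrees(y))
p=P(150,380,.07);p2=P(208,380,.07);r=m-(p+p2)/2;print("tweezer yaw",np.degrees(np.arctan2(r[1],r[0])))
```

```text
tips [ 0.50067027 -0.17054393] [ 0.49998418 -0.18604127] 0.015512523462653863
line ends [ 0.4670029  -0.14554228] [ 0.46627863 -0.16187185] 0.016345624013463362 [ 0.52335093 -0.14897108] [ 0.52267175 -0.16433762]
-2.9929315547201094
centre [ 0.49659985 -0.15527345]
move units x,y -0.23770595487935306 -1.1414607033818063 tool yaw -2.565764983974909
tweezer yaw -2.8745738002955545
```

Request:
step_arm --xyz '[[-0.1, -0.4, 0], [-0.1, -0.4, 0.1], [0, -0.34, 0.2], [0, 0, 0.2], [0, 0, 0.2], [0, 0, 0], [0, 0, 0], [0, 0, 0], [0, 0, 0], [0, 0, 0]]' --dr '[[0, 0, 0], [0, 0, 0], [0, 0, 0], [0, 0, 0], [0, 0, 0], [0, 0, 0], [0, 0, 0], [0, 0, 0], [0, 0, 0], [0, 0, 0]]' --grip '[-0.49, -0.49, -0.49, -0.49, -0.49, -0.49, -0.49, -0.49, -0.49, -0.49]'

```text
t: 16.22
tcp_pos: [0.4362, -0.1516, 0.0469]
tcp_rot: [1.0, -0.023, 0.0, -0.0]
force: [0.4, 1.5, 2.1]
finger_gap: 0.258
finger_force: 9.1
```

Run:
```python
from h import *;import pickle
s=manip.state();print(s["tcp_pos"],s["finger_gap"]*94,s["finger_force"],s["force"])
w=imaging.grab_frame("wrist");g=imaging.grab_frame("side");pickle.dump((w,g),open("f6.pkl","wb"))
cv2.imwrite("pics/w6.png",np.hstack([cv2.resize(w["img"][120:300,200:380],(400,400),interpolation=2),cv2.resize(g["img"][100:250,220:370],(400,400),interpolation=2)])[:,:,::-1])
```

```text
[ 0.43624148 -0.15162946  0.0468741 ] 24.263463021296495 9.054359779693186 [0.36791783 1.49994825 2.13555828]
```

View pics/w6.png

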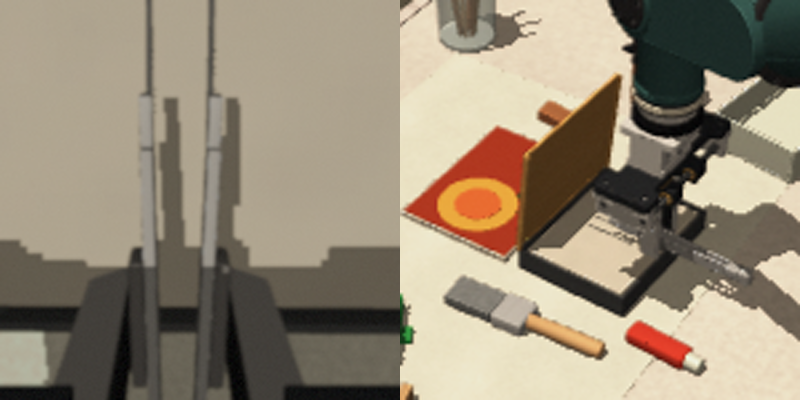

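Wrist crop: tips (147,97) and (215,97) sit over the lines (149,90) and (211,90). The 2 N upward force suggests the fingertips are touching the tin's rim or panel, so I'll raise about 6 mm.

Request:
step_arm --xyz '[[0, 0, -0.1], [0, 0, -0.1], [0, 0, -0.1], [0, 0, 0], [0, 0, 0], [0, 0, 0], [0, 0, 0], [0, 0, 0], [0, 0, 0], [0, 0, 0], [0, 0, 0]]' --dr '[[0, 0, 0], [0, 0, 0], [0, 0, 0], [0, 0, 0], [0, 0, 0], [0, 0, 0], [0, 0, 0], [0, 0, 0], [0, 0, 0], [0, 0, 0], [0, 0, 0]]' --grip '[-0.49, -0.49, -0.49, -0.49, -0.49, -0.49, -0.49, -0.49, -0.49, -0.49, -0.49]'

```text
t: 17.23
tcp_pos: [0.4362, -0.1517, 0.0528]
tcp_rot: [1.0, -0.022, -0.0, 0.0]
force: [-0.6, 0.8, -1.2]
finger_gap: 0.257
finger_force: 7.8
```

Run:
```python
from h import *;import pickle
s=manip.state();print(s["tcp_pos"],s["finger_gap"]*94,s["finger_force"],s["force"])
w=imaging.grab_frame("wrist");g=imaging.grab_frame("side")
a=pickle.load(open("f6.pkl","rb"))[0]["img"][160:230,250:310].astype(int);print(np.abs(a-w["img"][160:230,250:310]).mean())
# lid angle vs f6/f3: compare lid edge patch in side view
b=g["img"][120:200,262:300].astype(int);g3=pickle.load(open("f3.pkl","rb"))[0]["img"][120:200,262:300];print(np.abs(b-g3).mean())
cv2.imwrite("pics/w7.png",np.hstack([cv2.resize(w["img"][120:300,200:380],(400,400),interpolation=2),cv2.resize(g["img"][100:250,220:370],(400,400),interpolation=2)])[:,:,::-1])
```

```text
[ 0.43618175 -0.15167994  0.0528216 ] 24.14131705286018 7.826410531997681 [-0.6370477   0.83539069 -1.15448825]
11.354761904761904
9.05
```

View pics/w7.png

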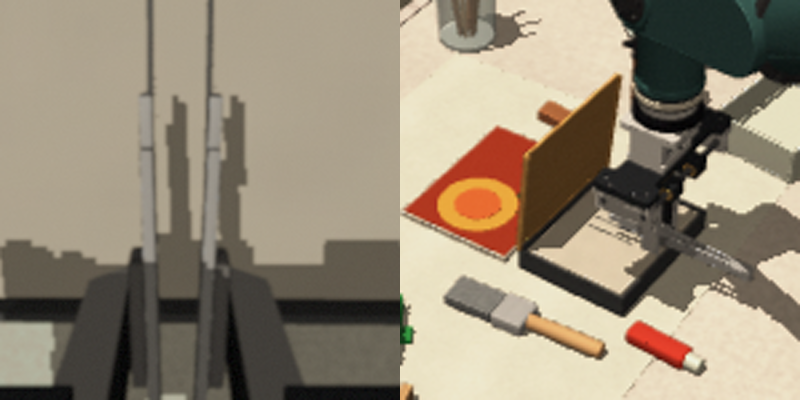

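Tips remain over the lines at (147,97) and (215,97), the contact force is gone, and the lid is upright. Handing in.

```bash
python3 -c "
from rig import ticket;print(ticket.finish_job())"
```

```text
the job is handed in; nothing more can be done
None
```

I handed the job in at about 17 s, and the system returned no verdict: the lid stands roughly upright (about 86–90° by my measurements), and the tweezers are held about 2.6 cm above the panel, squeezed to about a 16 mm gap, one tip over each line.

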